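# Post the slide mailer into the drop box

### The job

Take the white slide mailer out of its stand by its grip tab and post it, tab uppermost, through the slot in the top of the grey drop box: feel for the slot, press it gently past the sprung leaf and push it right through so that it lies inside the box. Do not force it (the throat breaks under a hard push), and leave the other things on the bench where they are.

Things in the scene. Friction and masses are not known exactly. Their poses are not given: they have to be found in the camera images.
- mailer_center (a point): slide mailer, centre half-way up: flat white plastic case, 60 g, upright in the stand. x thickness, y width, z up. Case 12 (x) by 76 (y) by 50 mm tall, bottom edges rounded 1.5 mm; on its top, centred, a grip tab 8 (x) by 36 (y) by 22 mm tall; 72 mm tall in all. This point is 36 mm above the bottom, 14 mm below the case's shoulder, 36 mm below the tab's top
- mailer_tab (a point): centre of the mailer's grip tab, 25 mm above the mailer's centre; axes as the mailer. Pinch the tab across its 8 mm (x); it is 22 mm tall and stands on the shoulder of the case. Sturdy: a grip of 60 N does no harm
- stand: fixed grey stand, 70 mm (x) by 110 mm (y), origin under its centre. The mailer stands in its groove on a floor 6 mm above the worktop, between two walls along y whose tops are 26 mm above the worktop; the mailer's width lies along the stand's y
- dropbox: fixed grey drop box, 130 mm (x) by 150 mm (y), origin on the worktop under its centre, z up, clear front towards -x; closed but for the slot in its top, empty, floor 5 mm above the worktop. The box and its throat plate break at 25 N of force from the mailer or the hand
- mouth (a point): on the box's top opening, 122 mm above the worktop (level with the throat plate's top), 14 mm to -x of mid-box; axes as the box. Plate 80 (x) by 124 (y) by 6 mm, screw heads 2.5 mm high by its corners. Slot mid-plate, along y, 82 by 14.5 mm, lips rounded 3 mm, in y level with this point; the plate is clamped so that its slot lies 4 to 24 mm to +x of it (not measured: feel). It sinks 1 mm per 3 N, 6 mm at most
- leaf_level (a point): 12 mm below the mouth point. On the slot's +x side a sprung leaf slants in from 2 mm below the top, narrowest at this level (gap 9.5 mm). It yields to +x and pinches the case with 4 to 7 N: a push of 3 to 10 N is needed, and the mailer stays stuck if let go. With the shoulder some 16 mm below the top it falls in; fingers do not fit the slot: push the tab's top down level with the plate
- petri: loose petri dish, 59 mm across and 14 mm tall, origin under its centre; bystander. Three tall fixed microscopes stand behind the work, the nearest parts 0.55 m ahead of the base: cross from one side to the other over the front of the bench, about 0.43 m ahead
- can: loose white objective can, 38 mm across and 49 mm tall, origin under its centre; bystander
- cover_box: loose small white box of cover glasses, 28 x 28 x 16 mm, origin under its centre; bystander
- jar: loose purple staining jar, 40 x 46 x 51 mm, origin under its centre; bystander
Not all that is in view belongs to the job. What is shaped like the part that bears mailer_center but pink is not meant.

How it is judged:
On the way, in this order (a step that is already met when the one before it is completed fails the run):
1. the mailer is lifted out of the stand (distance of mailer_center from where it was at the start of the episode above 0.05 m and height (world z) of mailer_center above 0.085 m and contact force between mailer and stand below 0.05 N), for 0.1 s.
2. the mailer stands upright in the slot, tab up, its case at least half-way down (z of mailer_center in the frame of mouth between -0.03 and 0.01 m and x of mailer_center in the frame of mouth between 0 and 0.028 m and y of mailer_center in the frame of mouth between -0.008 and 0.008 m and angle between mailer_center's own z axis and vertical below 0.25 rad and angle between the y axis of mailer_center and the y axis of mouth, either way round below 0.15 rad), for 0.1 s.
At the end, for the whole second after the job is handed in: the mailer has passed through the slot and lies at rest inside the drop box (its centre less than 65 mm above the worktop and within the box's walls), released (height (world z) of mailer_center below 0.065 m and x of mailer_center in the frame of dropbox between -0.06 and 0.06 m and y of mailer_center in the frame of dropbox between -0.07 and 0.07 m and linear speed of mailer below 0.02 m/s and contact force between mailer and the fingers below 0.05 N); the robot touches nothing.
It fails at once if the drop box or its throat is loaded with more than 25 N (contact force between any of mailer, the fingers, the arm and dropbox above 25 N).
It fails at once if a bystander is moved by more than 20 mm (distance of any of petri, can, cover_box, jar from where it was at the start of the episode above 0.02 m).
It also fails if it takes over 72 s, if anything falls off the work surface, if the arm or the gripper's body presses on something with over 40 N, if the wrist force passes 120 N, or if a joint passes its speed limit or range.

### The arm

A 7-joint arm with a two-finger parallel gripper is mounted at the origin on a cart in front of the work surface, level with it; the furniture and walls round the work are solid. World frame = base frame: x ahead of the robot, y to its left, z up, the work surface at z = 0. Lengths are in m, angles in rad, forces in N, time in s.
With the tool pointing down it reaches from about 0.425 to 0.925 m from the base axis. Payload 6.8 kg.
Tool frame: the origin (TCP) lies midway between the tips of the shut fingers; the grasp point (between the pads) lies 19 mm behind it; z points along the fingers, y is the line along which they close (so a half turn about z gives the same grasp; the last joint's range is limited). The gripper opens to 85 mm and grips with 20 to 120 N. Pads are 22 mm wide; open, the fingers measure 114 mm over their backs; the gripper's body (76 mm by 85 mm) begins 54 mm behind the grasp point. The pads swing forward as they close: fully open they stand 13 mm farther back than shut.
Start: joints at [1.235, 0.477, 0.022, 1.555, -0.011, 1.109, -0.083], TCP at [0.152, -0.658, 0.196] pointing down, gripper open.
Joint ranges: [-2.96, 2.96], [-0.34, 2.1], [-1.41, 1.46], [0.24, 2.44], [-1.37, 4.51], [0.17, 1.92], [-2.96, 2.96]. Speed limits (rad/s): [2.39, 2.39, 3.14, 3.14, 3.14, 3.14, 3.14].

### API

Orientations are given as a rotation vector (axis times angle).
In Python, from bench import get_obs, grab_frame, camera_params, r gives the robot as it stands.
- The arm moves only by the shell command python3 -m jog 'ROWS' [FORCE]. ROWS is JSON, a list of rows, each an object of numbers: "rx", "ry", "rz": the turn, a rotation vector about the world's x, y, z scaled (see below); "x", "y", "z": the shift along the world's x, y, z scaled (see below); "jaw": the opening, from -1 (shut) to 1 (fully open). In form: [{"rx": .., "ry": .., "rz": .., "x": .., "y": .., "z": .., "jaw": ..}, ...]. A call has 1 to 8 rows; each row shifts and turns the commanded pose from where the row before left it; what a row does not reach is not made up. The controller multiplies each number of a shift by 60 mm and each number of a turn by 10 degrees. A row lasts 1/8 s, in which the tool goes at most 62.5 mm and 10.7 degrees, less where a joint would pass 70% of its speed; a pose out of reach is approached as far as the arm can. A call with a number of a shift or a turn outside -1 to 1 is refused whole. A call with a gripper value outside its range is refused whole. The fingers move at their own pace and stop on an object; FORCE is the grip in N (left out, the last holds). Time passes only in rows, so rows that do not move let the fingers close. It gives the time, the measured TCP pose, the force, the opening and the grip force at its end, in the units of the state.
- get_obs(): the state, without advancing time (a new reading comes with each control period).
- grab_frame(name): name is "scene" or "top"; returns the picture (400x640x3 uint8, red, green, blue); there is no depth.
- camera_params(name): a dict with "fx", "fy", "cx", "cy" (pixels), "R" (3x3) and "t" (3): a world point X has camera coordinates R X + t. Camera axes: x right, y down, z forward; pixel columns grow to the right and rows downward; lengths in m; the calibration is good to about 2 mm. A picture is of the moment at which its call begins. camera_params takes no time and is no camera call.
- r.hand_in(): hands the job in; it is judged then, once.
The state is a dict: "clock": time; "joints": joint angles; "qvel": joint speeds; "tau": joint torques, N m; "tcp_pos": TCP position; "orientation": TCP orientation; "contact_force": force on the tool from outside, world axes, zero at the start; "moment": the same for the moment, N m; "grip_width": finger opening in m; "gripper_force": force on a finger pad.
Only numpy, scipy, OpenCV 4.12 (cv2) and the standard library are available. Lean on these libraries where they do the work, as an engineer would, in place of code of your own. Each camera call takes 0.05 s, during which the arm holds its last target. There are 200 camera calls.

## Working session

There is one attempt and no reset: what is moved stays moved. The work goes in short steps, Python scripts to look and compute and a shell command to move; the robot and the scene stay as the last step left them, time stands still between calls to the robot, and variables do not carry over. Pictures are saved under pics/ and viewed, at most 12 in all, crops included, and the job is handed in when it is done.

```bash
mkdir -p pics; ls; python3 - <<'E'
from bench import get_obs, grab_frame, camera_params, r
import cv2
for n in("scene","top"):
    cv2.imwrite(f"pics/{n}0.png",grab_frame(n)[:,:,::-1])
    p=camera_params(n);print(n,p)
o=get_obs();print({k:o[k] for k in("clock","tcp_pos","orientation","contact_force","grip_width")})
E
```

```text
pics
scene {'fx': 436.9289515175271, 'fy': 436.9289515175271, 'cx': 319.92230122951696, 'cy': 191.81110819483365, 'R': array([[-0.75892442, -0.65098748,  0.01578079],
       [-0.32879139,  0.36216334, -0.87220063],
       [ 0.56207646, -0.66712294, -0.48889368]]), 't': array([0.42930235, 0.22487167, 0.92749876])}
top {'fx': 367.314630525683, 'fy': 367.314630525683, 'cx': 315.2719187121611, 'cy': 195.74701121538217, 'R': array([[ 0.00635069, -0.99997709, -0.00234359],
       [-0.99414536, -0.00606082, -0.10788077],
       [ 0.10786409,  0.00301499, -0.99416108]]), 't': array([0.06750581, 0.52959134, 1.08968936])}
{'clock': 0.1, 'tcp_pos': array([ 0.1523053 , -0.65699589,  0.19542299]), 'orientation': array([-3.11964968e+00, -3.56878271e-01,  4.63077721e-04]), 'contact_force': array([-0.00276838,  0.41300912, -0.96800977]), 'grip_width': 0.08522554567647235}
```

View pics/scene0.png

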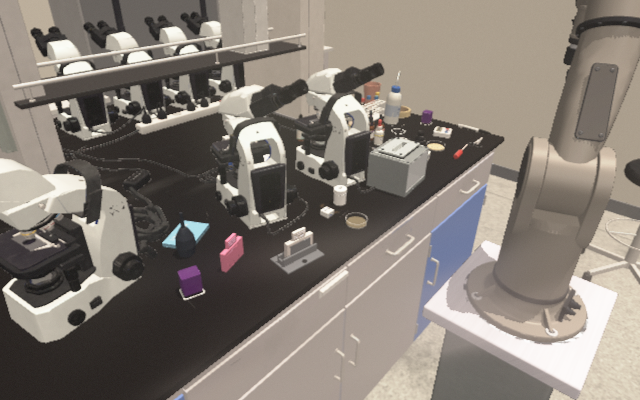

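View pics/top0.png

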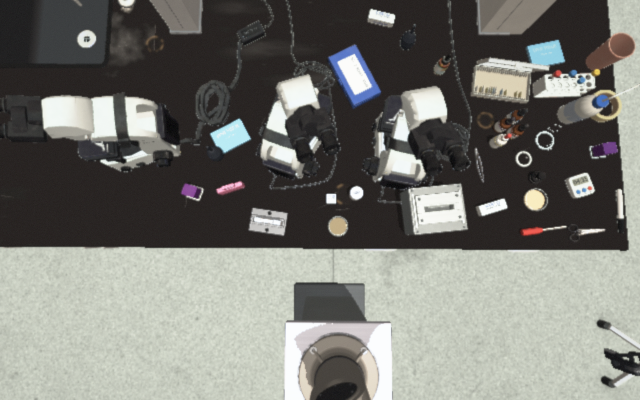

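Candidates for the mailer are the white case in the grey stand (scene 298,242; top 268,221) and the pink one (scene 232,252; top 230,187). The white one fits because it is white and stands in the stand. The drop box is at top (435,209), the petri dish at (338,226), the can at (357,193), the cover box at (331,198) and the jar at (192,191). I'll confirm in an enlarged crop.

```bash
python3 - <<'E'
import cv2,numpy as np
s=cv2.imread("pics/scene0.png");t=cv2.imread("pics/top0.png")
R=lambda i,x,y,w,h,k:cv2.resize(i[y:y+h,x:x+w],None,fx=k,fy=k,interpolation=cv2.INTER_CUBIC)
a=R(t,240,200,57,40,7);b=R(t,395,178,57*2-33,57,0+5)
c=R(s,262,220,66,55,6);d=R(s,360,130,76,66,5)
out=np.zeros((600,800,3),np.uint8)
for im,x,y in((a,0,0),(b,400,0),(c,0,290),(d,410,290)):
    h=min(im.shape[0],600-y);w=min(im.shape[1],800-x);out[y:y+h,x:x+w]=im[:h,:w]
cv2.imwrite("pics/crop0.png",out)
E
```

```text
(no output)
```

View pics/crop0.png

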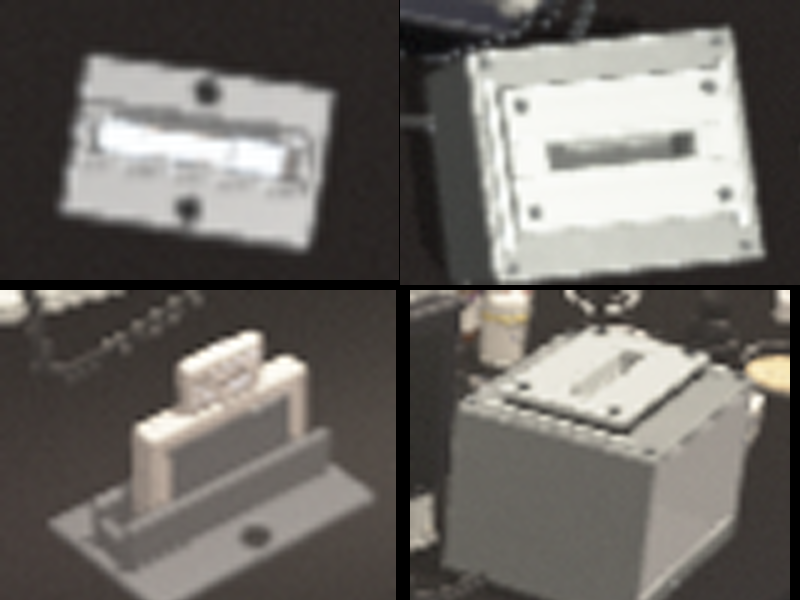

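The crop shows the white mailer with its tab up in the grey stand, with the tab top at scene about (298.7,230.8). The stand's corners in top are about (252,207), (287.5,213), (283.5,235) and (248.5,230). The slot is at about (439,207.5) in the top view, in a plate on the box.

```bash
cat > h.py <<'E'
import numpy as np
from bench import camera_params
from scipy.spatial.transform import Rotation as Ro
def ray(n,u,v,z):
    p=camera_params(n);R=np.array(p["R"]);t=np.array(p["t"])
    d=R.T@[(u-p["cx"])/p["fx"],(v-p["cy"])/p["fy"],1];c=-R.T@t
    return c+d*(z-c[2])/d[2]
def pix(n,X):
    p=camera_params(n);q=np.array(p["R"])@X+p["t"]
    return np.array([p["cx"]+p["fx"]*q[0]/q[2],p["cy"]+p["fy"]*q[1]/q[2]])
E
python3 - <<'E'
from h import *
np.set_printoptions(precision=4,suppress=True)
def poly(n,pts,sc,ox,oy,px,py,z):
    P=[ray(n,(x-px+.5)/sc-.5+ox,(y-py+.5)/sc-.5+oy,z) for x,y in pts];P=np.array(P)
    print(P[:,:2].tolist() if 0 else P[:,:2].round(4).tolist(),"c",P.mean(0))
    return P
def ang(a,b): d=b-a;return np.degrees(np.arctan2(d[1],d[0]))
S=poly("top",[(85,53),(335,92),(308,249),(62,212)],7,240,200,0,0,.005)
print("stand yaxis",ang(S[1],S[0]),ang(S[2],S[3]),"sides",np.linalg.norm(S[0]-S[1]),np.linalg.norm(S[1]-S[2]))
B=poly("top",[(468,52),(732,28),(765,257),(500,280)],5,395,178,400,0,.116)
print("box yaxis",ang(B[1],B[0]),ang(B[2],B[3]),"sides",np.linalg.norm(B[0]-B[1]),np.linalg.norm(B[1]-B[2]))
Pl=poly("top",[(503,88),(735,68),(752,212),(515,232)],5,395,178,400,0,.122)
Sl=poly("top",[(547,143),(695,130),(695,152),(550,170)],5,395,178,400,0,.120)
print("slot ang",ang(Sl[1],Sl[0]),ang(Sl[2],Sl[3]),np.linalg.norm(Sl[1]-Sl[0]))
T=poly("scene",[(178,372),(250,331),(262,337),(190,380)],6,262,220,0,290,.078)
print("tab ang",ang(T[1],T[0]),ang(T[2],T[3]))
# scene box: plate corners and slot
Sl2=poly("scene",[(575,390),(640,355)],5,360,130,410,290,.120)
for n,u,v,z in(("petri",338,226,.014),("can",357,193,.049),("cover",331,198,.016),("jar",192,191,.05)): print(n,ray("top",u,v,z))
E
```

```text
[[0.495, 0.2677], [0.4784, 0.1567], [0.4093, 0.1676], [0.4248, 0.2761]] c [0.4519 0.217  0.005 ]
stand yaxis 81.49432905034573 81.87157949760034 sides 0.11224144420719499 0.06993623966783323
[[0.5432, -0.1905], [0.5577, -0.3393], [0.4294, -0.3529], [0.4158, -0.2056]] c [ 0.4865 -0.2721  0.116 ]
box yaxis 95.57334175715373 95.28836920609383 sides 0.14946186133182818 0.1289999400380831
[[0.5223, -0.2081], [0.5343, -0.3377], [0.4541, -0.3442], [0.4422, -0.2129]] c [ 0.4882 -0.2757  0.122 ]
[[0.4918, -0.2324], [0.4996, -0.315], [0.4873, -0.3146], [0.4768, -0.2337]] c [ 0.4889 -0.2739  0.12  ]
slot ang 95.37635626867201 97.41690533718399 0.08295680896383502
[[0.4512, 0.2348], [0.4497, 0.1963], [0.4435, 0.1963], [0.4442, 0.2356]] c [0.4471 0.2158 0.078 ]
tab ang 87.84834676713658 88.99222158148466
[[0.4865, -0.2371], [0.4858, -0.3104]] c [ 0.4862 -0.2737  0.12  ]
petri [0.4381 0.0008 0.014 ]
can [ 0.536 -0.054  0.049]
cover [0.5239 0.0224 0.016 ]
jar [0.5389 0.4398 0.05  ]
```

```bash
python3 -m jog '[{"z":0.8,"jaw":1},{"x":0.6,"y":0.53,"z":0.2,"rz":0.5},{"x":0.6,"y":0.53,"z":0.2,"rz":0.5},{"x":0.6,"y":0.53,"z":0.2,"rz":0.5},{"x":0.6,"y":0.53,"z":0.2,"rz":0.5},{"x":0.6,"y":0.53,"rz":0.5},{"x":0.6,"y":0.53,"rz":0.5},{"x":0.6,"y":0.53,"rz":0.5}]' 60; python3 -m jog '[{"x":0.5,"y":0.6,"rz":0.5},{"y":0.9,"rz":0.5},{"y":0.9,"rz":0.5},{"y":0.9,"rz":0.5},{"y":0.9,"rz":0.5},{"y":0.9,"rz":0.5},{"y":0.9},{"y":0.9}]'
```

```text
validation failed for argument at $[0]...
validation failed for argument at $[0]...
```

```bash
python3 -m jog '[{"rx":0,"ry":0,"rz":0,"x":0,"y":0,"z":0.8,"jaw":1},{"rx":0,"ry":0,"rz":0.5,"x":0.6,"y":0.53,"z":0.2,"jaw":1},{"rx":0,"ry":0,"rz":0.5,"x":0.6,"y":0.53,"z":0.2,"jaw":1},{"rx":0,"ry":0,"rz":0.5,"x":0.6,"y":0.53,"z":0.2,"jaw":1},{"rx":0,"ry":0,"rz":0.5,"x":0.6,"y":0.53,"z":0.2,"jaw":1},{"rx":0,"ry":0,"rz":0.5,"x":0.6,"y":0.53,"z":0,"jaw":1},{"rx":0,"ry":0,"rz":0.5,"x":0.6,"y":0.53,"z":0,"jaw":1},{"rx":0,"ry":0,"rz":0.5,"x":0.6,"y":0.53,"z":0,"jaw":1}]' 60
```

```text
clock: 1.1
tcp_pos: [0.4052, -0.4337, 0.292]
orientation: [-2.867, -1.283, 0.0]
contact_force: [-0.4, -1.0, 0.3]
grip_width: 0.0853
gripper_force: 0.0
```

```bash
python3 -m jog '[{"rx":0,"ry":0,"rz":0.4,"x":0.5,"y":0.7,"z":0,"jaw":1},{"rx":0,"ry":0,"rz":0.4,"x":0.2,"y":0.9,"z":0,"jaw":1},{"rx":0,"ry":0,"rz":0.4,"x":0,"y":0.95,"z":0,"jaw":1},{"rx":0,"ry":0,"rz":0.4,"x":0,"y":0.95,"z":0,"jaw":1},{"rx":0,"ry":0,"rz":0.4,"x":0,"y":0.95,"z":0,"jaw":1},{"rx":0,"ry":0,"rz":0.4,"x":0,"y":0.95,"z":0,"jaw":1},{"rx":0,"ry":0,"rz":0.4,"x":0,"y":0.95,"z":0,"jaw":1},{"rx":0,"ry":0,"rz":0.4,"x":0,"y":0.95,"z":0,"jaw":1}]' 60; python3 -m jog '[{"rx":0,"ry":0,"rz":0.1,"x":0,"y":0.95,"z":0,"jaw":1},{"rx":0,"ry":0,"rz":0,"x":0,"y":0.95,"z":0,"jaw":1},{"rx":0,"ry":0,"rz":0,"x":0,"y":0.95,"z":-0.3,"jaw":1},{"rx":0,"ry":0,"rz":0,"x":0,"y":0.6,"z":-0.7,"jaw":1},{"rx":0,"ry":0,"rz":0,"x":0,"y":0,"z":-0.8,"jaw":1},{"rx":0,"ry":0,"rz":0,"x":0,"y":0,"z":0,"jaw":1}]'
```

```text
clock: 2.1
tcp_pos: [0.4459, 0.0047, 0.2922]
orientation: [2.403, 2.023, -0.0]
contact_force: [1.2, -0.3, 0.2]
grip_width: 0.0853
gripper_force: 0.0
clock: 2.85
tcp_pos: [0.4437, 0.2087, 0.1813]
orientation: [-2.385, -2.041, 0.011]
contact_force: [-0.2, -1.0, 1.0]
grip_width: 0.0858
gripper_force: 0.0
```

```bash
cat > ov.py <<'E'
from h import *
import cv2,sys
def box(cx,cy,yaw,x,y,z0,z1):
    c,s=np.cos(yaw),np.sin(yaw)
    return [[[cx+c*a-s*b,cy+s*a+c*b,z] for a,b in((-x,-y),(x,-y),(x,y),(-x,y))] for z in(z0,z1)]
def draw(img,n,bx,k,ox,oy,col):
    q=np.array([[((pix(n,np.array(p))-[ox,oy]+.5)*k-.5) for p in l] for l in bx]).round().astype(int)
    for l in q: cv2.polylines(img,[l],True,col,1)
    for a,b in zip(*q): cv2.line(img,tuple(map(int,a)),tuple(map(int,b)),col,1)
E
python3 - <<'E'
from ov import *
cx,cy,yaw=.450,.2165,np.radians(-8.4)
def panel(f,n,ox,oy,w,h,k,objs):
    i=cv2.resize(cv2.imread(f)[oy:oy+h,ox:ox+w],None,fx=k,fy=k,interpolation=cv2.INTER_CUBIC)
    for o,c in objs: draw(i,n,o,k,ox,oy,c)
    return i
m=[(box(cx,cy,yaw,.006,.038,.006,.056),(0,0,255)),(box(cx,cy,yaw,.004,.018,.056,.078),(0,255,0)),(box(cx,cy,yaw,.035,.055,0,.006),(255,0,0))]
by=np.radians(5.4);bx,bY=.4865,-.272
sx,sy=bx+.002*np.cos(by),bY+.002*np.sin(by)
b=[(box(bx,bY,by,.065,.075,0,.116),(255,0,0)),(box(sx,sy,by,.04,.062,.116,.122),(0,255,0)),(box(sx,sy,by,.00725,.041,.119,.122),(0,0,255))]
out=np.zeros((600,800,3),np.uint8)
for im,x,y in((panel("pics/top0.png","top",243,200,50,40,7,m),0,0),(panel("pics/scene0.png","scene",265,222,62,50,6,m),0,290),(panel("pics/top0.png","top",397,178,80,58,5,b),400,0),(panel("pics/scene0.png","scene",362,130,76,62,5,b),400,290)):
    out[y:y+im.shape[0],x:x+im.shape[1]]=im[:600-y,:800-x]
cv2.imwrite("pics/ov0.png",out)
E
```

```text
(no output)
```

View pics/ov0.png

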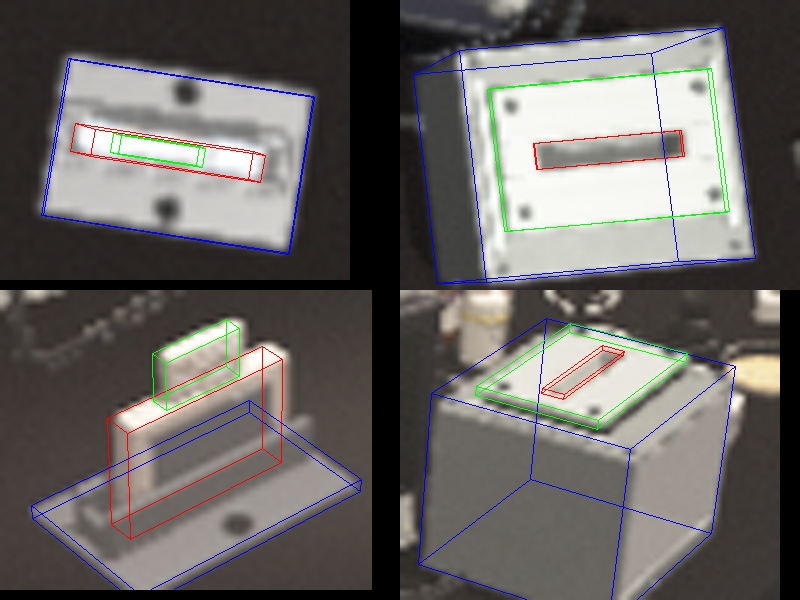

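The overlay fits: the mailer is at about (0.4495, 0.2155) with yaw -8.4°, and the slot is near (0.4885, -0.272) with yaw 5.4°. I'm going down on the tab.

```bash
python3 -m jog '[{"rx":0,"ry":0,"rz":0.05,"x":0.1,"y":0.11,"z":-0.6,"jaw":1},{"rx":0,"ry":0,"rz":0,"x":0,"y":0,"z":-0.6,"jaw":1},{"rx":0,"ry":0,"rz":0,"x":0,"y":0,"z":-0.4,"jaw":1},{"rx":0,"ry":0,"rz":0,"x":0,"y":0,"z":-0.2,"jaw":1},{"rx":0,"ry":0,"rz":0,"x":0,"y":0,"z":-0.15,"jaw":0},{"rx":0,"ry":0,"rz":0,"x":0,"y":0,"z":0,"jaw":0},{"rx":0,"ry":0,"rz":0,"x":0,"y":0,"z":0,"jaw":-0.3},{"rx":0,"ry":0,"rz":0,"x":0,"y":0,"z":0,"jaw":-0.3}]' 40
```

```text
clock: 3.85
tcp_pos: [0.4529, 0.2168, 0.0679]
orientation: [2.379, 2.051, 0.002]
contact_force: [0.6, -0.3, 0.7]
grip_width: 0.0299
gripper_force: 0.0
```

```bash
python3 -m jog '[{"rx":0,"ry":0,"rz":0,"x":-0.05,"y":-0.02,"z":-0.13,"jaw":-0.3},{"rx":0,"ry":0,"rz":0,"x":0,"y":0,"z":0,"jaw":-0.3},{"rx":0,"ry":0,"rz":0,"x":0,"y":0,"z":0,"jaw":-0.65}]'; python3 -m jog '[{"rx":0,"ry":0,"rz":0,"x":0,"y":0,"z":0,"jaw":-0.75},{"rx":0,"ry":0,"rz":0,"x":0,"y":0,"z":0,"jaw":-1},{"rx":0,"ry":0,"rz":0,"x":0,"y":0,"z":0,"jaw":-1},{"rx":0,"ry":0,"rz":0,"x":0,"y":0,"z":0,"jaw":-1}]' 30
```

```text
clock: 4.22
tcp_pos: [0.4493, 0.2154, 0.0594]
orientation: [-2.379, -2.052, 0.0]
contact_force: [-0.2, 1.0, -0.1]
grip_width: 0.0153
gripper_force: 0.0
clock: 4.72
tcp_pos: [0.4495, 0.2155, 0.0595]
orientation: [2.379, 2.052, 0.0]
contact_force: [0.5, -0.4, -0.1]
grip_width: -0.0002
gripper_force: 0.0
```

```bash
python3 - <<'E'
from bench import grab_frame
import cv2,numpy as np
s=grab_frame("scene")[:,:,::-1];t=grab_frame("top")[:,:,::-1]
cv2.imwrite("pics/s1.png",s);cv2.imwrite("pics/t1.png",t)
a=cv2.resize(s[190:290,240:340],None,fx=4,fy=4,interpolation=3);b=cv2.resize(t[170:270,220:320],None,fx=4,fy=4,interpolation=3)
cv2.imwrite("pics/c1.png",np.hstack([a,b]))
E
```

```text
(no output)
```

View pics/c1.png

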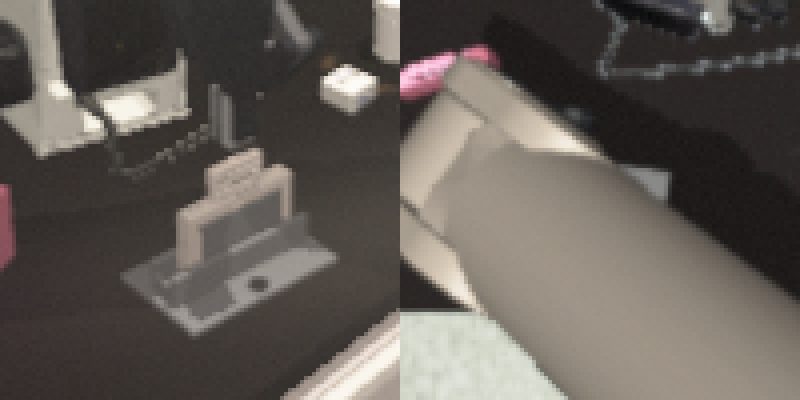

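```bash
python3 - <<'E'
from h import *
from bench import get_obs
o=get_obs();print(o["tcp_pos"],o["joints"].round(3) if hasattr(o["joints"],"round") else o["joints"])
for X in([.4495,.2155,.0595],[.4495,.2155,.078],[.46,.2155,.0595],[.4495,.2155,.1]):print(X,pix("scene",np.array(X)))
for z in(.06,.07,.08,.1):print(z,ray("scene",298.5,226,z))
print([camera_params(n)["t"] for n in("scene","top")])
E
```

```text
[0.44943343 0.21542192 0.05950173] [-0.007  0.466 -0.693  2.053  0.427  0.766 -1.109]
[0.4495, 0.2155, 0.0595] [297.72098124 236.58858756]
[0.4495, 0.2155, 0.078] [297.64761159 229.93179282]
[0.46, 0.2155, 0.0595] [294.41390319 234.83899983]
[0.4495, 0.2155, 0.1] [297.55861173 221.85687798]
0.06 [0.47756649 0.18284378 0.06      ]
0.07 [0.4672861  0.19372117 0.07      ]
0.08 [0.45700572 0.20459857 0.08      ]
0.1 [0.43644495 0.22635337 0.1       ]
[array([0.42930235, 0.22487167, 0.92749876]), array([0.06750581, 0.52959134, 1.08968936])]
```

```bash
python3 - <<'E'
from ov import *
s=cv2.imread("pics/s1.png")
ox,oy,w,h,k=235,110,130,150,4
i=cv2.resize(s[oy:oy+h,ox:ox+w],None,fx=k,fy=k,interpolation=3)
i=(255*(i/255.)**.45).astype(np.uint8)
draw(i,"scene",box(.4495,.2155,np.radians(-8.5),.01,.011,.0595,.114),k,ox,oy,(0,0,255))
cv2.imwrite("pics/c2.png",i)
E
```

```text
(no output)
```

View pics/c2.png

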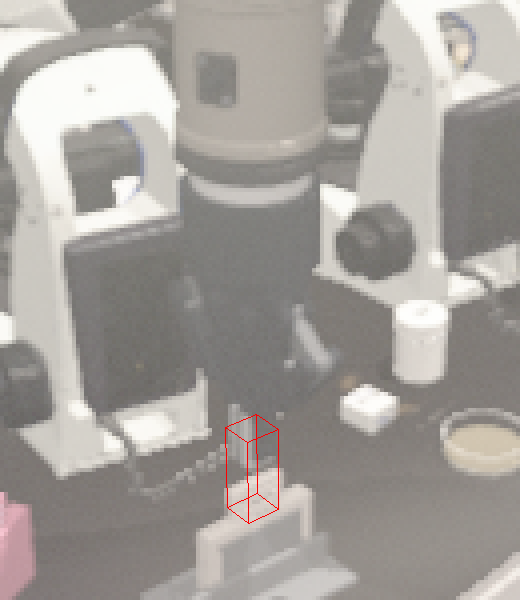

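The shut fingers show only down to row 226, above or behind the tab, so the grasp missed. I'll lift a little to see where the tips really are against the reported TCP.

```bash
python3 -m jog '[{"rx":0,"ry":0,"rz":0,"x":0,"y":0,"z":0.7,"jaw":-1},{"rx":0,"ry":0,"rz":0,"x":0,"y":0,"z":0,"jaw":-1}]'; python3 - <<'E'
from ov import *
from bench import grab_frame,get_obs
s=grab_frame("scene")[:,:,::-1].copy();cv2.imwrite("pics/s2.png",s)
p=get_obs()["tcp_pos"];print(p,pix("scene",p))
ox,oy,w,h,k=235,110,130,145,4
i=cv2.resize(s[oy:oy+h,ox:ox+w],None,fx=k,fy=k,interpolation=3)
i=(255*(i/255.)**.45).astype(np.uint8)
draw(i,"scene",box(p[0],p[1],np.radians(-8.5),.01,.011,p[2],p[2]+.055),k,ox,oy,(0,0,255))
cv2.imwrite("pics/c3.png",i)
E
```

```text
clock: 5.08
tcp_pos: [0.4513, 0.2168, 0.104]
orientation: [2.378, 2.051, 0.008]
contact_force: [-0.5, 0.6, 0.1]
grip_width: -0.0001
gripper_force: 0.0
[0.4503914  0.21589607 0.10257937] [297.13958216 220.82534349]
```

View pics/c3.png

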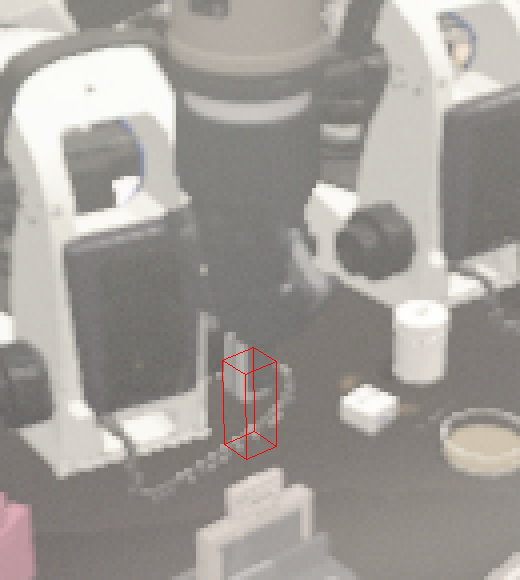

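The shut tips appear at about crop (257,400), roughly 30 mm above the reported TCP, and the sweep touched nothing. I'll calibrate by touching the tab top (known z = 0.078) gently.

```bash
python3 -m jog '[{"rx":0,"ry":0,"rz":0,"x":0,"y":0,"z":-0.5,"jaw":-1},{"rx":0,"ry":0,"rz":0,"x":0,"y":0,"z":-0.3,"jaw":-1},{"rx":0,"ry":0,"rz":0,"x":0,"y":0,"z":0,"jaw":-1}]'|head -4
python3 -m jog '[{"rx":0,"ry":0,"rz":0,"x":0,"y":0,"z":-0.04,"jaw":-1},{"rx":0,"ry":0,"rz":0,"x":0,"y":0,"z":-0.04,"jaw":-1}]'|head -4
python3 -m jog '[{"rx":0,"ry":0,"rz":0,"x":0,"y":0,"z":-0.04,"jaw":-1},{"rx":0,"ry":0,"rz":0,"x":0,"y":0,"z":0,"jaw":-1}]'|head -4
```

```text
clock: 5.5
tcp_pos: [0.4479, 0.2147, 0.0518]
orientation: [-2.378, -2.052, 0.006]
contact_force: [-0.5, 0.1, -0.1]
clock: 5.75
tcp_pos: [0.4499, 0.2158, 0.0492]
orientation: [2.379, 2.052, 0.002]
contact_force: [0.1, -0.1, 0.6]
clock: 6.0
tcp_pos: [0.4495, 0.2154, 0.0464]
orientation: [2.379, 2.052, 0.0]
contact_force: [0.1, -0.9, 0.8]
```

```bash
python3 -m jog '[{"rx":0,"ry":0,"rz":0,"x":0,"y":0,"z":-0.03,"jaw":-1},{"rx":0,"ry":0,"rz":0,"x":0,"y":0,"z":0,"jaw":-1}]'|grep -v or
```

```text
clock: 6.25
tcp_pos: [0.4494, 0.2154, 0.0444]
grip_width: 0.0001
```

```bash
python3 -m jog '[{"rx":0,"ry":0,"rz":0,"x":0,"y":0,"z":-0.02,"jaw":-1},{"rx":0,"ry":0,"rz":0,"x":0,"y":0,"z":0,"jaw":-1}]'|head -4
python3 -m jog '[{"rx":0,"ry":0,"rz":0,"x":0,"y":0,"z":-0.03,"jaw":-1},{"rx":0,"ry":0,"rz":0,"x":0,"y":0,"z":0,"jaw":-1}]'|grep -E 'pos|fo'
python3 -m jog '[{"rx":0,"ry":0,"rz":0,"x":0,"y":0,"z":-0.02,"jaw":-1},{"rx":0,"ry":0,"rz":0,"x":0,"y":0,"z":0,"jaw":-1}]'|grep -E 'pos|fo'
```

```text
clock: 6.5
tcp_pos: [0.4494, 0.2154, 0.0432]
orientation: [-2.379, -2.052, 0.0]
contact_force: [0.3, -0.3, 0.2]
tcp_pos: [0.451, 0.2154, 0.043]
contact_force: [-1.5, -3.2, 14.7]
gripper_force: 7.6
tcp_pos: [0.4522, 0.2153, 0.0429]
contact_force: [-1.9, -6.4, 25.4]
gripper_force: 12.7
```

Contact at reported z = 0.043 means the real tips sit about 35 mm above the reported TCP (stiffness about 10 N/mm). Regrasping with tips at z ≈ 0.059, so reported 0.024.

```bash
python3 -m jog '[{"rx":0,"ry":0,"rz":0,"x":0,"y":0,"z":0.6,"jaw":-1},{"rx":0,"ry":0,"rz":0,"x":0,"y":0,"z":0,"jaw":0},{"rx":0,"ry":0,"rz":0,"x":0,"y":0,"z":0,"jaw":0},{"rx":0,"ry":0,"rz":0,"x":0,"y":0,"z":0,"jaw":0},{"rx":0,"ry":0,"rz":0,"x":0,"y":0,"z":-0.4,"jaw":0},{"rx":0,"ry":0,"rz":0,"x":0,"y":0,"z":-0.3,"jaw":0},{"rx":0,"ry":0,"rz":0,"x":0,"y":0,"z":0,"jaw":0}]' 30
python3 -m jog '[{"rx":0,"ry":0,"rz":0,"x":0,"y":0,"z":0,"jaw":-0.4},{"rx":0,"ry":0,"rz":0,"x":0,"y":0,"z":0,"jaw":-0.4}]'
```

```text
clock: 7.88
tcp_pos: [0.448, 0.2148, 0.0326]
orientation: [-2.378, -2.052, 0.006]
contact_force: [-0.1, 0.1, 0.3]
grip_width: 0.0426
gripper_force: 0.0
clock: 8.12
tcp_pos: [0.4499, 0.2157, 0.0349]
orientation: [2.379, 2.052, 0.002]
contact_force: [0.7, -0.2, -0.1]
grip_width: 0.0257
gripper_force: 0.0
```

```bash
python3 -m jog '[{"rx":0,"ry":0,"rz":0,"x":0,"y":0,"z":-0.17,"jaw":-0.4},{"rx":0,"ry":0,"rz":0,"x":0,"y":0,"z":0,"jaw":-0.4},{"rx":0,"ry":0,"rz":0,"x":0,"y":0,"z":0,"jaw":-0.7}]'
python3 -m jog '[{"rx":0,"ry":0,"rz":0,"x":0,"y":0,"z":0,"jaw":-1},{"rx":0,"ry":0,"rz":0,"x":0,"y":0,"z":0,"jaw":-1},{"rx":0,"ry":0,"rz":0,"x":0,"y":0,"z":0,"jaw":-1}]'
```

```text
clock: 8.5
tcp_pos: [0.4494, 0.2154, 0.024]
orientation: [-2.379, -2.052, 0.0]
contact_force: [0.3, 0.2, 0.0]
grip_width: 0.0129
gripper_force: 0.0
clock: 8.88
tcp_pos: [0.4505, 0.2154, 0.0244]
orientation: [2.379, 2.051, 0.002]
contact_force: [3.9, -0.2, -1.2]
grip_width: 0.0075
gripper_force: 30.0
```

```bash
python3 -m jog '[{"rx":0,"ry":0,"rz":0,"x":0,"y":0,"z":0.1,"jaw":-1},{"rx":0,"ry":0,"rz":0,"x":0,"y":0,"z":0.3,"jaw":-1},{"rx":0,"ry":0,"rz":0,"x":0,"y":0,"z":0.6,"jaw":-1},{"rx":0,"ry":0,"rz":0,"x":0,"y":0,"z":0.8,"jaw":-1},{"rx":0,"ry":0,"rz":0,"x":0,"y":0,"z":0.8,"jaw":-1},{"rx":0,"ry":0,"rz":0,"x":0,"y":0,"z":0.4,"jaw":-1},{"rx":0,"ry":0,"rz":0,"x":0,"y":0,"z":0,"jaw":-1}]' 60
python3 - <<'E'
from ov import *
from bench import grab_frame,get_obs
s=grab_frame("scene")[:,:,::-1].copy();cv2.imwrite("pics/s4.png",s)
p=get_obs()["tcp_pos"];print(p)
zt=p[2]+.035+.020; yw=np.radians(-8.5)
u,v=pix("scene",np.array([p[0],p[1],zt-.036])).astype(int)
ox,oy,w,h,k=u-35,v-30,70,60,8
i=cv2.resize(s[oy:oy+h,ox:ox+w],None,fx=k,fy=k,interpolation=3)
draw(i,"scene",box(p[0],p[1],yw,.006,.038,zt-.072,zt-.022),k,ox,oy,(0,0,255))
draw(i,"scene",box(p[0],p[1],yw,.004,.018,zt-.022,zt),k,ox,oy,(0,255,0))
cv2.imwrite("pics/c4.png",i)
E
```

```text
clock: 9.75
tcp_pos: [0.4494, 0.2163, 0.2056]
orientation: [2.378, 2.052, 0.004]
contact_force: [-0.2, -0.1, -1.6]
grip_width: 0.0067
gripper_force: 63.5
[0.44874399 0.21548373 0.20406786]
```

View pics/c4.png

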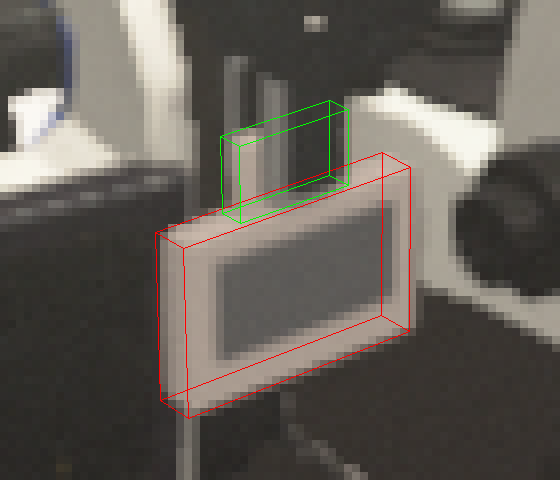

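The mailer is held upright and matches the model within about 1 mm (crop edges 160–413). Crossing to above the slot.

```bash
python3 -m jog '[{"rx":0,"ry":0,"rz":0.1,"x":0,"y":-0.4,"z":0,"jaw":-1},{"rx":0,"ry":0,"rz":0.15,"x":0,"y":-0.8,"z":0,"jaw":-1},{"rx":0,"ry":0,"rz":0.15,"x":0,"y":-0.9,"z":0,"jaw":-1},{"rx":0,"ry":0,"rz":0.15,"x":0,"y":-0.9,"z":0,"jaw":-1},{"rx":0,"ry":0,"rz":0.15,"x":0,"y":-0.9,"z":0,"jaw":-1},{"rx":0,"ry":0,"rz":0.15,"x":0,"y":-0.9,"z":0,"jaw":-1},{"rx":0,"ry":0,"rz":0.15,"x":0,"y":-0.9,"z":0,"jaw":-1},{"rx":0,"ry":0,"rz":0.15,"x":0,"y":-0.9,"z":0,"jaw":-1}]' 60
python3 -m jog '[{"rx":0,"ry":0,"rz":0.15,"x":0.2,"y":-0.8,"z":0,"jaw":-1},{"rx":0,"ry":0,"rz":0.1,"x":0.3,"y":-0.5,"z":0,"jaw":-1},{"rx":0,"ry":0,"rz":0,"x":0.15,"y":-0.15,"z":0,"jaw":-1},{"rx":0,"ry":0,"rz":0,"x":0,"y":0,"z":0,"jaw":-1},{"rx":0,"ry":0,"rz":0,"x":0,"y":0,"z":0,"jaw":-1}]'; python3 - <<'E'
from h import *
from bench import get_obs
o=get_obs();v=Ro.from_rotvec(o["orientation"]).as_matrix();print(o["tcp_pos"],"yaw",np.degrees(np.arctan2(v[1,1],v[0,1])),v[:,2],o["contact_force"])
E
```

```text
clock: 10.8
tcp_pos: [0.4478, -0.1816, 0.2023]
orientation: [-2.158, -2.279, 0.002]
contact_force: [1.2, 1.2, -0.3]
grip_width: 0.0064
gripper_force: 63.4
clock: 11.42
tcp_pos: [0.488, -0.2656, 0.2036]
orientation: [-2.108, -2.327, 0.0]
contact_force: [0.3, 0.6, -0.0]
grip_width: 0.0064
gripper_force: 63.3
[ 0.48795177 -0.26557436  0.20357845] yaw 5.674189356604064 [-0.0012865  0.0010657 -0.9999986] [ 0.27619649  0.57913623 -0.0470905 ]
```

```bash
python3 -m jog '[{"rx":0,"ry":0,"rz":0,"x":0,"y":-0.13,"z":-0.4,"jaw":-1},{"rx":0,"ry":0,"rz":0,"x":0,"y":0,"z":-0.4,"jaw":-1},{"rx":0,"ry":0,"rz":0,"x":0,"y":0,"z":0,"jaw":-1},{"rx":0,"ry":0,"rz":0,"x":0,"y":0,"z":0,"jaw":-1}]' 60
python3 - <<'E'
from ov import *
from bench import grab_frame,get_obs
s=grab_frame("scene")[:,:,::-1].copy();cv2.imwrite("pics/s5.png",s)
p=get_obs()["tcp_pos"];print(p)
zt=p[2]+.055; yw=np.radians(5.6)
ox,oy,w,h,k=362,118,76,66,10
i=cv2.resize(s[oy:oy+h,ox:ox+w],None,fx=k,fy=k,interpolation=3)[:600]
draw(i,"scene",box(p[0],p[1],yw,.006,.038,zt-.072,zt-.022),k,ox,oy,(0,0,255))
by=np.radians(5.4);bx,bY=.4865,-.272
draw(i,"scene",box(bx,bY,by,.065,.075,0,.116),k,ox,oy,(255,0,0))
sx,sy=bx+.002*np.cos(by),bY+.002*np.sin(by)
draw(i,"scene",box(sx,sy,by,.04,.062,.116,.122),k,ox,oy,(0,255,0))
draw(i,"scene",box(sx,sy,by,.00725,.041,.12,.122),k,ox,oy,(0,255,255))
cv2.imwrite("pics/c5.png",i)
E
```

```text
clock: 11.92
tcp_pos: [0.4889, -0.2747, 0.1571]
orientation: [2.109, 2.327, 0.001]
contact_force: [0.9, 0.2, -0.8]
grip_width: 0.0066
gripper_force: 63.3
[ 0.48919047 -0.27503647  0.15739882]
```

View pics/c5.png

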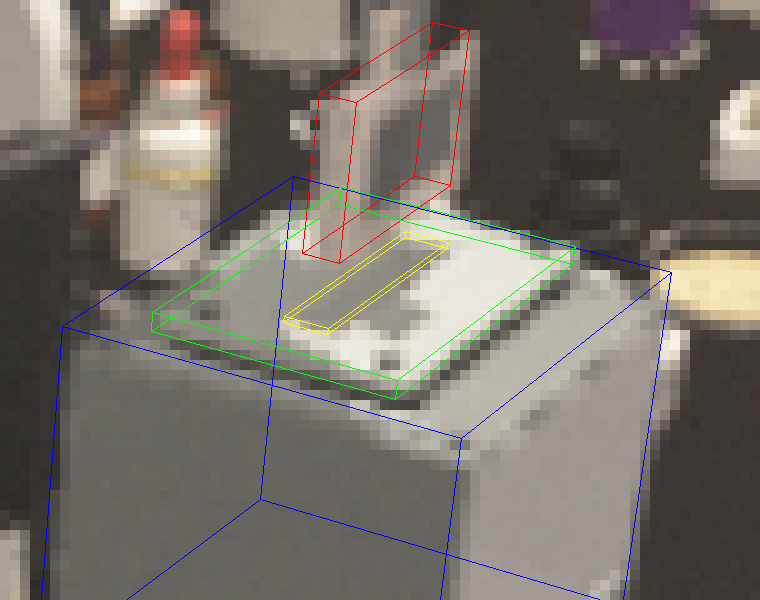

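The mailer hangs above the plate, and mailer and box show the same small offset from the model. It lines up with the slot in x and needs about +2.5 mm in y. Going down to feel for it.

```bash
python3 -m jog '[{"rx":0,"ry":0,"rz":0,"x":0,"y":0.04,"z":-0.22,"jaw":-1},{"rx":0,"ry":0,"rz":0,"x":0,"y":0,"z":0,"jaw":-1},{"rx":0,"ry":0,"rz":0,"x":0,"y":0,"z":-0.02,"jaw":-1},{"rx":0,"ry":0,"rz":0,"x":0,"y":0,"z":0,"jaw":-1}]'|grep -E 'pos|fo'
python3 -m jog '[{"rx":0,"ry":0,"rz":0,"x":0,"y":0,"z":-0.02,"jaw":-1},{"rx":0,"ry":0,"rz":0,"x":0,"y":0,"z":0,"jaw":-1}]'|grep -E 'pos|fo'
python3 -m jog '[{"rx":0,"ry":0,"rz":0,"x":0,"y":0,"z":-0.02,"jaw":-1},{"rx":0,"ry":0,"rz":0,"x":0,"y":0,"z":0,"jaw":-1}]'|grep -E 'pos|fo'
```

```text
tcp_pos: [0.4885, -0.2731, 0.1418]
contact_force: [0.7, 0.2, -1.1]
gripper_force: 63.3
tcp_pos: [0.4884, -0.273, 0.1405]
contact_force: [-1.1, 0.6, 0.2]
gripper_force: 63.3
tcp_pos: [0.4884, -0.273, 0.1392]
contact_force: [0.2, -0.5, -0.9]
gripper_force: 63.3
```

```bash
python3 -m jog '[{"rx":0,"ry":0,"rz":0,"x":0,"y":0.02,"z":-0.02,"jaw":-1},{"rx":0,"ry":0,"rz":0,"x":0,"y":0,"z":0,"jaw":-1}]'|grep -E 'pos|fo'
python3 -m jog '[{"rx":0,"ry":0,"rz":0,"x":0,"y":0,"z":-0.02,"jaw":-1},{"rx":0,"ry":0,"rz":0,"x":0,"y":0,"z":0,"jaw":-1}]'|grep -E 'pos|fo'
```

```text
tcp_pos: [0.4884, -0.2716, 0.138]
contact_force: [0.2, 0.2, -0.1]
gripper_force: 63.4
tcp_pos: [0.4882, -0.2717, 0.1367]
contact_force: [0.7, 0.5, -0.3]
gripper_force: 63.4
```

```bash
python3 -m jog '[{"rx":0,"ry":0,"rz":0,"x":0,"y":0,"z":-0.02,"jaw":-1},{"rx":0,"ry":0,"rz":0,"x":0,"y":0,"z":0,"jaw":-1}]'|grep -E 'pos|fo'
```

```text
tcp_pos: [0.4879, -0.2717, 0.1354]
contact_force: [-2.1, 0.4, 0.0]
gripper_force: 63.3
```

```bash
python3 -m jog '[{"rx":0,"ry":0,"rz":0,"x":0,"y":0,"z":-0.02,"jaw":-1},{"rx":0,"ry":0,"rz":0,"x":0,"y":0,"z":0,"jaw":-1}]'|grep -E 'pos|fo'
python3 -m jog '[{"rx":0,"ry":0,"rz":0,"x":0,"y":0,"z":-0.02,"jaw":-1},{"rx":0,"ry":0,"rz":0,"x":0,"y":0,"z":0,"jaw":-1}]'|grep -E 'pos|fo'
```

```text
tcp_pos: [0.488, -0.2718, 0.1343]
contact_force: [-2.0, 0.7, 0.6]
gripper_force: 63.3
tcp_pos: [0.4882, -0.2718, 0.1332]
contact_force: [-3.2, 0.3, 0.3]
gripper_force: 63.4
```

```bash
python3 -m jog '[{"rx":0,"ry":0,"rz":0,"x":0,"y":0,"z":-0.02,"jaw":-1},{"rx":0,"ry":0,"rz":0,"x":0,"y":0,"z":0,"jaw":-1}]'|grep -E 'pos|fo'
```

```text
tcp_pos: [0.4882, -0.2719, 0.132]
contact_force: [-2.7, 0.4, 1.0]
gripper_force: 63.4
```

```bash
python3 -m jog '[{"rx":0,"ry":0,"rz":0,"x":-0.01,"y":0,"z":-0.03,"jaw":-1},{"rx":0,"ry":0,"rz":0,"x":0,"y":0,"z":0,"jaw":-1}]'|grep -E 'pos|fo'
python3 -m jog '[{"rx":0,"ry":0,"rz":0,"x":0,"y":0,"z":-0.03,"jaw":-1},{"rx":0,"ry":0,"rz":0,"x":0,"y":0,"z":0,"jaw":-1}]'|grep -E 'pos|fo'
```

```text
tcp_pos: [0.4876, -0.2718, 0.1301]
contact_force: [-3.3, -0.2, 0.7]
gripper_force: 63.4
tcp_pos: [0.4877, -0.2719, 0.1284]
contact_force: [-4.4, -0.9, 1.9]
gripper_force: 63.5
```

```bash
python3 -m jog '[{"rx":0,"ry":0,"rz":0,"x":0,"y":0,"z":-0.03,"jaw":-1},{"rx":0,"ry":0,"rz":0,"x":0,"y":0,"z":0,"jaw":-1}]'|grep -E 'pos|fo'
```

```text
tcp_pos: [0.488, -0.2719, 0.1269]
contact_force: [-4.1, -0.0, 4.2]
gripper_force: 64.0
```

```bash
python3 -m jog '[{"rx":0,"ry":0,"rz":0,"x":0,"y":0,"z":-0.03,"jaw":-1},{"rx":0,"ry":0,"rz":0,"x":0,"y":0,"z":0,"jaw":-1}]'|grep -E 'pos|fo'
```

```text
tcp_pos: [0.4875, -0.2718, 0.1247]
contact_force: [-4.0, -0.1, 0.9]
gripper_force: 63.4
```

```bash
python3 -m jog '[{"rx":0,"ry":0,"rz":0,"x":0,"y":0,"z":-0.05,"jaw":-1},{"rx":0,"ry":0,"rz":0,"x":0,"y":0,"z":-0.05,"jaw":-1},{"rx":0,"ry":0,"rz":0,"x":0,"y":0,"z":0,"jaw":-1}]'|grep -E 'pos|fo'
```

```text
tcp_pos: [0.4874, -0.2716, 0.1183]
contact_force: [-5.6, -1.4, -0.5]
gripper_force: 63.3
```

```bash
python3 -m jog '[{"rx":0,"ry":0,"rz":0,"x":0,"y":0,"z":-0.05,"jaw":-1},{"rx":0,"ry":0,"rz":0,"x":0,"y":0,"z":-0.05,"jaw":-1},{"rx":0,"ry":0,"rz":0,"x":0,"y":0,"z":-0.05,"jaw":-1},{"rx":0,"ry":0,"rz":0,"x":0,"y":0,"z":0,"jaw":-1}]'|grep -E 'pos|fo'
```

```text
tcp_pos: [0.4876, -0.2717, 0.1096]
contact_force: [-4.9, -0.8, 0.4]
gripper_force: 63.3
```

```bash
python3 -m jog '[{"rx":0,"ry":0,"rz":0,"x":0,"y":0,"z":-0.05,"jaw":-1},{"rx":0,"ry":0,"rz":0,"x":0,"y":0,"z":-0.05,"jaw":-1},{"rx":0,"ry":0,"rz":0,"x":0,"y":0,"z":-0.05,"jaw":-1},{"rx":0,"ry":0,"rz":0,"x":0,"y":0,"z":0,"jaw":-1}]'|grep -E 'pos|fo'
```

```text
tcp_pos: [0.4877, -0.2717, 0.1005]
contact_force: [-4.4, -1.3, 0.6]
gripper_force: 63.4
```

```bash
python3 -m jog '[{"rx":0,"ry":0,"rz":0,"x":0,"y":0,"z":-0.05,"jaw":-1},{"rx":0,"ry":0,"rz":0,"x":0,"y":0,"z":-0.05,"jaw":-1},{"rx":0,"ry":0,"rz":0,"x":0,"y":0,"z":-0.03,"jaw":-1},{"rx":0,"ry":0,"rz":0,"x":0,"y":0,"z":0,"jaw":-1},{"rx":0,"ry":0,"rz":0,"x":0,"y":0,"z":0,"jaw":-1}]'|grep -E 'pos|fo'
```

```text
tcp_pos: [0.4877, -0.2717, 0.093]
contact_force: [-4.0, -1.6, -0.6]
gripper_force: 63.3
```

```bash
python3 -m jog '[{"rx":0,"ry":0,"rz":0,"x":0,"y":0,"z":0,"jaw":-0.4},{"rx":0,"ry":0,"rz":0,"x":0,"y":0,"z":0,"jaw":-0.4},{"rx":0,"ry":0,"rz":0,"x":0,"y":0,"z":0.3,"jaw":-0.4},{"rx":0,"ry":0,"rz":0,"x":0,"y":0,"z":0.4,"jaw":-0.4},{"rx":0,"ry":0,"rz":0,"x":0,"y":0,"z":0,"jaw":-1},{"rx":0,"ry":0,"rz":0,"x":0,"y":0,"z":0,"jaw":-1},{"rx":0,"ry":0,"rz":0,"x":0,"y":0,"z":0,"jaw":-1},{"rx":0,"ry":0,"rz":0,"x":0,"y":0,"z":0,"jaw":-1}]'
```

```text
clock: 18.48
tcp_pos: [0.4875, -0.2716, 0.1345]
orientation: [-2.11, -2.326, 0.0]
contact_force: [0.8, -0.1, 0.3]
grip_width: -0.0
gripper_force: 0.0
```

```bash
python3 - <<'E'
from bench import grab_frame
import cv2
s=grab_frame("scene")[:,:,::-1]
cv2.imwrite("pics/c6.png",cv2.resize(s[100:185,355:445],None,fx=6,fy=6,interpolation=3))
E
```

```text
(no output)
```

View pics/c6.png

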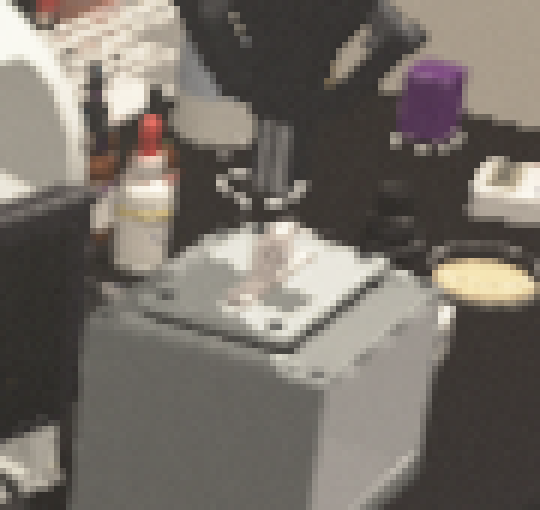

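The mailer stands stuck in the slot with its tab up (crop 268,255) and the shut fingers above it. Pushing it through.

```bash
python3 -m jog '[{"rx":0,"ry":0,"rz":0,"x":0,"y":0,"z":-0.3,"jaw":-1},{"rx":0,"ry":0,"rz":0,"x":0,"y":0,"z":-0.05,"jaw":-1},{"rx":0,"ry":0,"rz":0,"x":0,"y":0,"z":-0.03,"jaw":-1},{"rx":0,"ry":0,"rz":0,"x":0,"y":0,"z":0,"jaw":-1}]'|grep -E 'pos|fo'
python3 -m jog '[{"rx":0,"ry":0,"rz":0,"x":0,"y":0,"z":-0.03,"jaw":-1},{"rx":0,"ry":0,"rz":0,"x":0,"y":0,"z":0,"jaw":-1}]'|grep -E 'pos|fo'
```

```text
tcp_pos: [0.4879, -0.2717, 0.1122]
contact_force: [0.7, -0.1, 0.1]
gripper_force: 0.0
tcp_pos: [0.4883, -0.2719, 0.1109]
contact_force: [0.0, 0.2, 2.2]
gripper_force: 1.1
```

```bash
python3 -m jog '[{"rx":0,"ry":0,"rz":0,"x":0,"y":0,"z":-0.03,"jaw":-1},{"rx":0,"ry":0,"rz":0,"x":0,"y":0,"z":-0.03,"jaw":-1},{"rx":0,"ry":0,"rz":0,"x":0,"y":0,"z":0,"jaw":-1}]'|grep -E 'pos|fo'
```

```text
tcp_pos: [0.4882, -0.2719, 0.1071]
contact_force: [-0.0, -0.3, 2.8]
gripper_force: 1.8
```

```bash
python3 -m jog '[{"rx":0,"ry":0,"rz":0,"x":0,"y":0,"z":-0.03,"jaw":-1},{"rx":0,"ry":0,"rz":0,"x":0,"y":0,"z":-0.03,"jaw":-1},{"rx":0,"ry":0,"rz":0,"x":0,"y":0,"z":0,"jaw":-1}]'|grep -E 'pos|fo'
```

```text
tcp_pos: [0.4881, -0.2718, 0.1033]
contact_force: [1.3, -0.6, 4.4]
gripper_force: 1.8
```

```bash
python3 -m jog '[{"rx":0,"ry":0,"rz":0,"x":0,"y":0,"z":-0.03,"jaw":-1},{"rx":0,"ry":0,"rz":0,"x":0,"y":0,"z":-0.03,"jaw":-1},{"rx":0,"ry":0,"rz":0,"x":0,"y":0,"z":-0.03,"jaw":-1},{"rx":0,"ry":0,"rz":0,"x":0,"y":0,"z":0,"jaw":-1}]'|grep -E 'pos|fo'
```

```text
tcp_pos: [0.4876, -0.2717, 0.0976]
contact_force: [0.2, -0.8, 3.4]
gripper_force: 1.7
```

```bash
python3 -m jog '[{"rx":0,"ry":0,"rz":0,"x":0,"y":0,"z":-0.03,"jaw":-1},{"rx":0,"ry":0,"rz":0,"x":0,"y":0,"z":-0.03,"jaw":-1},{"rx":0,"ry":0,"rz":0,"x":0,"y":0,"z":0,"jaw":-1}]'|grep -E 'pos|fo'
```

```text
tcp_pos: [0.4871, -0.2717, 0.0937]
contact_force: [-0.2, -0.3, 1.9]
gripper_force: 0.7
```

```bash
python3 -m jog '[{"rx":0,"ry":0,"rz":0,"x":0,"y":0,"z":-0.02,"jaw":-1},{"rx":0,"ry":0,"rz":0,"x":0,"y":0,"z":-0.02,"jaw":-1},{"rx":0,"ry":0,"rz":0,"x":0,"y":0,"z":0,"jaw":-1}]'|grep -E 'pos|fo'
```

```text
tcp_pos: [0.4876, -0.2717, 0.0917]
contact_force: [-0.1, 0.5, 1.1]
gripper_force: 0.7
```

```bash
python3 -m jog '[{"rx":0,"ry":0,"rz":0,"x":0,"y":0,"z":-0.02,"jaw":-1},{"rx":0,"ry":0,"rz":0,"x":0,"y":0,"z":-0.02,"jaw":-1},{"rx":0,"ry":0,"rz":0,"x":0,"y":0,"z":0,"jaw":-1}]'|grep -E 'pos|fo'
```

```text
tcp_pos: [0.4876, -0.2718, 0.0893]
contact_force: [-1.5, 1.2, 1.0]
gripper_force: 0.7
```

```bash
python3 -m jog '[{"rx":0,"ry":0,"rz":0,"x":0,"y":0,"z":-0.02,"jaw":-1},{"rx":0,"ry":0,"rz":0,"x":0,"y":0,"z":-0.01,"jaw":-1},{"rx":0,"ry":0,"rz":0,"x":0,"y":0,"z":0,"jaw":-1}]'|grep -E 'pos|fo'
```

```text
tcp_pos: [0.4877, -0.2718, 0.0876]
contact_force: [-1.2, -0.2, 0.6]
gripper_force: 0.6
```

```bash
python3 -m jog '[{"rx":0,"ry":0,"rz":0,"x":0,"y":0,"z":-0.01,"jaw":-1},{"rx":0,"ry":0,"rz":0,"x":0,"y":0,"z":-0.01,"jaw":-1},{"rx":0,"ry":0,"rz":0,"x":0,"y":0,"z":0,"jaw":-1}]'|grep -E 'pos|fo'
```

```text
tcp_pos: [0.4878, -0.2718, 0.0864]
contact_force: [-1.0, -0.3, 1.4]
gripper_force: 0.6
```

```bash
python3 -m jog '[{"rx":0,"ry":0,"rz":0,"x":0,"y":0,"z":-0.01,"jaw":-1},{"rx":0,"ry":0,"rz":0,"x":0,"y":0,"z":-0.01,"jaw":-1},{"rx":0,"ry":0,"rz":0,"x":0,"y":0,"z":0,"jaw":-1}]'|grep -E 'pos|fo'
```

```text
tcp_pos: [0.488, -0.2716, 0.0852]
contact_force: [-0.4, 0.7, -0.1]
gripper_force: 0.0
```

The contact force has vanished. I'll lift clear and check.

```bash
python3 -m jog '[{"rx":0,"ry":0,"rz":0,"x":0,"y":0,"z":0.3,"jaw":-1},{"rx":0,"ry":0,"rz":0,"x":0,"y":0,"z":0.9,"jaw":-1},{"rx":0,"ry":0,"rz":0,"x":0,"y":0,"z":0.9,"jaw":-1},{"rx":0,"ry":0,"rz":0,"x":0,"y":0,"z":0,"jaw":-1},{"rx":0,"ry":0,"rz":0,"x":0,"y":0,"z":0,"jaw":-1}]'; python3 - <<'E'
from bench import grab_frame
import cv2,numpy as np
s=grab_frame("scene")[:,:,::-1].copy();cv2.imwrite("pics/s7.png",s)
i=cv2.resize(s[115:205,350:450],None,fx=6,fy=6,interpolation=3)
cv2.imwrite("pics/c7.png",(255*(i/255.)**.7).astype(np.uint8))
a=cv2.imread("pics/scene0.png").astype(int);d=np.abs(a-s).max(2)
for n,u,v in(("petri",356,220),("can",340,196),("cover",327,212),("jar",190,283)):print(n,d[v-9:v+9,u-9:u+9].mean())
E
```

```text
clock: 23.4
tcp_pos: [0.4878, -0.2718, 0.212]
orientation: [2.11, 2.326, -0.0]
contact_force: [-1.4, 0.6, 0.3]
grip_width: -0.0002
gripper_force: 0.0
petri 2.0864197530864197
can 2.1080246913580245
cover 2.3518518518518516
jar 1.808641975308642
```

View pics/c7.png

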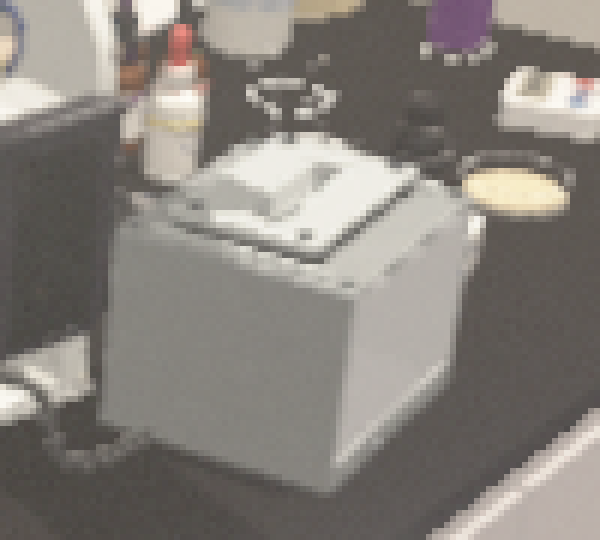

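The tab no longer shows above the plate (slot at crop 300,190) and the bystanders are unchanged. I'll check numerically whether the mailer shows through the clear front and whether the slot is empty.

```bash
python3 - <<'E'
from ov import *
a=cv2.imread("pics/scene0.png",0).astype(int);b=cv2.imread("pics/s7.png",0).astype(int)
np.set_printoptions(linewidth=200)
print("front diff");print((b-a)[150:192:3,408:428:2])
print("slot0");print(a[140:156,389:408]);print("slot now");print(b[140:156,389:408])
E
```

```text
front diff
[[-1 -1  0 -1 -2  0 -1 -2  0  0]
 [ 1 -1 -1 -3 -1 -3 -2 -1  0 -1]
 [-2  1 -3 -1 -4 -2 -2 -1 -2 -2]
 [-1  0 -3 -1 -2  0 -1 -1  0 -2]
 [ 1  0  0 -1 -2  0 -1 -3 -1 -2]
 [-1 -2  2 -1 -1 -1 -3 -1  0  1]
 [-1  0 -1  1 -3 -1 -1  1  0 -1]
 [-1 -1 -1  0 -2 -3 -2 -1  0  0]
 [-2 -1  0  0  1 -4  0  0 -3 -1]
 [-1 -2 -1  0 -3  0 -1  0  0  2]
 [-1 -1  1 -2  1 -2 -1  1  1 -2]
 [-2 -1 -3 -1  0 -1  1 -2  1  4]
 [-1 -1  0 -1  0 -1 -2  0  0 -1]
 [ 0 -2  1 -1  1  1  2  1 -2  1]]
slot0
[[182 185 187 211 226 231 231 230 230 230 230 230 231 230 231 228 225 226 223]
 [193 214 223 228 231 230 230 230 231 231 230 224 225 225 224 229 233 232 231]
 [218 228 230 231 231 230 230 230 229 230 230 231 224 189 169 175 189 205 219]
 [229 229 230 231 230 231 230 231 231 232 228 220 195 150 145 140 138 169 223]
 [231 229 231 231 231 230 230 226 233 227 209 198 188 156 138 131 195 223 229]
 [230 231 230 231 229 229 230 226 219 206 195 194 194 163 153 201 228 233 230]
 [231 231 231 230 224 227 226 212 197 194 195 195 207 169 191 228 231 230 230]
 [230 230 230 228 232 225 208 196 194 194 201 194 217 222 225 231 2
[... 1218 characters left out ...]
49 149 157 173 191 193 193 193 201 192 217 222 225 230 229 230 230]
 [150 148 151 147 143 140 171 191 194 206 203 215 230 232 231 230 230 229 230]
 [146 151 154 143 137 140 174 195 202 197 174 214 231 230 229 229 229 230 230]
 [217 220 207 161 132 137 184 189 175 166 193 225 229 229 230 230 230 229 229]
 [230 233 230 220 214 178 160 163 197 216 224 229 229 229 230 229 230 228 229]
 [205 217 225 230 231 210 216 221 226 230 229 230 230 231 230 229 230 230 208]
 [152 160 175 186 222 232 234 232 231 230 203 168 172 216 230 229 234 211 139]
 [104 113 130 139 164 182 183 200 229 236 193 111 129 206 230 223 198 140  81]
 [102  77  81  89  92 106 131 151 171 184 175 189 213 226 218 181 128  74 103]]
```

The slot pixels match the empty slot of the start, with the leaf visible and back at rest, so the mailer has dropped through. The arm is clear, so I'm handing in.

```bash
python3 -c "
from bench import r
print(r.hand_in())"
```

```text
the job is handed in; nothing more can be done
None
```

The job is handed in: I posted the mailer tab-up through the slot, with contact readings of about 6 N at most at the box, and left the bystanders where they were. The slot looks empty again afterwards, but I could not see the mailer inside the box, and the hand-in returned no verdict.

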